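# Open a laser bench's sample chamber with its lid lifter

## Task

Open the sample chamber and hold it open for a colleague who will take the sample out: push the finger pegs to swing both clamps clear of the lid, then press the pad on the long end of the lever all the way down, so that its short end raises the heavy window lid, and keep it pressed; the program finishes while the fingers hold the lever down. Leave the raising to the lever: do not touch the lid, do not pull the lever's long end upward, and leave everything else on the bench where it lies.

Things in the scene. Friction and masses are not known exactly. Their poses are not given: they have to be found in the camera images.
- chamber: the sample chamber, a fixed metal box 256 x 244 mm on plan with a gold-coloured rim, and the lever's foot in front of it, all one rigid piece standing on the bench. Origin: at bench level straight below the lever's pivot. Its y axis points from the pivot towards the box and the lid's hinge (the box reaches from y = 103 to 347 mm), its z axis up; the lever's long end lies on the -y side
- lid_hinge (a joint): the lid's hinge, in rad: 0 = shut on the rim, grows as the edge over the lever rises; about 0.23 when the lever is fully down. Its axis runs along the chamber's x at y = 338 mm, 106 mm above the bench
- lid: the heavy window lid (about 3 kg), a plain steel frame 216 x 200 x 14 mm with a glass pane, top face 113 mm above the bench when shut. Origin: on the hinge axis. A 44 mm wide, 10 mm thick lifting tab sticks out of the free edge over the lever's short end
- lever: the lid lifter: a rocking aluminium bar 20 mm wide, 275 mm long, on a pivot pin in a clevis. Its short end (90 mm from the pivot) carries a roller which lies under the lid's tab; its long end carries a black rubber-topped pad. Origin: on the pivot axis, 110 mm above the bench. At rest the long end points up at 0.35 rad from level
- lever_pivot (a joint): the lever's turn, in rad: 0 = at rest, grows as the long end goes down, 0.65 = fully down on the rubber stop under the bar (long end then 0.30 rad below level). With the clamps clear of the lid it takes about 2 to 9 N on the pad all the way, and the lid's weight pushes it back up when let go; with a clamp still over the lid it gives only some 0.06 rad and then stays solid: do not force it
- lever_axis (a point): the middle of the lever's pivot axis, which runs along the chamber's x axis, 110 mm above the bench
- lever_pad (a point): the middle of the top face of the pad on the lever's long end (pad 42 mm wide, 56 mm long); it lies 205 mm from the pivot along the bar and 10 mm above the bar's centre line, about 190 mm above the bench at rest and about 60 mm when the lever is fully down
- clamp_near (a joint): the swing clamp nearer to the robot, in rad: 0 = its nose points squarely over the lid, grows as the nose swings away from the lifting tab, towards the robot (anticlockwise seen from above); 1.57 = along the edge beside the lid. Its nose no longer covers the lid beyond 1.2; it stops at 1.85. Stays where it is left; about 2 N at the peg moves it
- clamp_far (a joint): the swing clamp farther from the robot, in rad: 0 = nose squarely over the lid, grows as the nose swings away from the lifting tab and from the robot (clockwise seen from above); otherwise as the near one
- clamp_near_post (a point): the upright pivot axis of the near clamp, at the underside of its nose, 115 mm above the bench (2 mm above the lid's top). The nose is a flat steel bar 18 mm wide, 7 mm thick, reaching 58 mm from this axis
- clamp_far_post (a point): the same point of the far clamp
- clamp_near_peg (a point): the top of the upright finger peg on the near clamp's nose: a steel pin 9 mm thick with a 12 mm head, 42 mm out from the clamp's axis, standing 36 mm above the nose (from 122 to 158 mm above the bench)
- clamp_far_peg (a point): the top of the far clamp's finger peg, the same
- vial: bystander: small capped glass vial, 26 mm across, 52 mm tall; origin under its centre
- objective: bystander: black microscope objective standing on its end, 38 mm across, 52 mm tall; origin under its centre
- spare_ring: bystander: spare steel sample ring with six bolts, 68 mm across, 14 mm high; origin under its centre
- tweezers: bystander: steel tweezers lying flat, 135 mm long; origin under the middle
- dish: bystander: shallow clear dish, 60 mm across, 14 mm high; origin under its centre
- driver: bystander: screwdriver lying flat, 160 mm long, black handle; origin about its middle
- mirror_mount: bystander: black mirror mount on a short post and foot, 50 x 50 mm, 93 mm tall; origin under its centre

How it is judged:
On the way, in this order (a step that is already met when the one before it is completed fails the run):
1. both clamps are swung clear of the lid (value of joint each of clamp_near, clamp_far above 1.2 rad and value of joint lid_hinge below 0.05 rad), for 0.2 s.
2. the lever is pressed down and has raised the lid (value of joint each of clamp_near, clamp_far above 1.2 rad and value of joint lever_pivot above 0.55 rad and value of joint lid_hinge above 0.18 rad), for 0.2 s.
At the end, for the whole second after the job is handed in: Both clamps stand more than 1.2 rad open, the lever is more than 0.55 rad down (of 0.65), the lid is up by more than 0.18 rad and at rest, and the fingers press on the lever with more than 1 N, through the last second (all of step 2 and contact force between the fingers and lever above 1 N and velocity of joint lid_hinge between -0.1 and 0.1 rad/s); the arm keeps its last pose, push and grip.
It fails at once if the robot touches the lid with more than 2 N (contact force between any of the fingers, the arm and lid above 2 N).
It fails at once if the lever's long end is pulled up by more than 0.06 rad from rest (value of joint lever_pivot below -0.06 rad).
It fails at once if a bystander is lifted, knocked over or moved by more than 25 mm (distance of any of vial, objective, spare_ring, tweezers, dish, driver, mirror_mount from where it was at the start of the episode above 0.025 m or angle between any of vial, objective, spare_ring, tweezers, dish, driver, mirror_mount's own z axis and vertical above 0.5 rad).
It also fails if it takes over 58 s, if anything falls off the work surface, if the arm or the gripper's body presses on something with over 40 N, if the wrist force passes 120 N, or if a joint passes its speed limit or range.

## Robot

A 6-joint arm with a two-finger parallel gripper is mounted at the origin on the work surface. World frame = base frame: x ahead of the robot, y to its left, z up, the work surface at z = 0. Lengths are in m, angles in rad, forces in N, time in s.
With the tool pointing down it reaches from about 0.35 to 0.975 m from the base axis. Payload 4.9 kg.
Tool frame: the origin (TCP) lies on the mounting face of the last link; the fingertips stand 173 mm ahead of it and the grasp point (between the pads) lies 155 mm ahead of it; z points along the fingers, y is the direction in which the jaws open and shut (so a half turn about z gives the same grasp; the last joint's range is limited). The gripper opens to 85 mm and grips with 20 to 120 N. Pads are 22 mm wide; open, the fingers measure 114 mm over their backs; the gripper's body (76 mm by 85 mm) begins 54 mm behind the grasp point. The pads swing forward as they close: fully open they stand 13 mm farther back than shut.
Start: joints at [1.083, 0.053, 1.613, -0, 1.476, -0.119], TCP at [0.225, 0.583, 0.405] pointing down, gripper open.
Joint ranges: [-3.01, 3.01], [-1.01, 2.22], [0.06, 2.58], [-1.02, 4.17], [0.09, 2.62], [-3.14, 3.14]. Speed limits (rad/s): [2.57, 2.57, 3.14, 3.14, 3.14, 3.14].

## Interface

Orientations are given as a unit quaternion [w, x, y, z].
In Python, from plant import manip gives the robot as it stands.
- The arm moves only by the tool play_rows, never from a script. Its argument "increments" is a list of rows, each an object with "offset": the shift along the tool's x, y, z in mm, a list of three; "twist": the turn about the tool's z in rad; "grip": the opening, from 0 (shut) to 1 (fully open). In form: [{"offset": [dx, dy, dz], "twist": twist, "grip": grip}, ...]. A call has 1 to 5 rows; each row is the pose to reach, as a shift and turn from the pose commanded when the call began, along the tool's axes at that moment; what a row does not reach only later rows make up. A row lasts 1/12 s, in which the tool goes at most 41.7 mm and 7.16 degrees, less where a joint would pass 70% of its speed; a pose out of reach is approached as far as the arm can. A call with a gripper value outside its range is refused whole. The fingers move at their own pace and stop on an object; the grip force is fixed at half the most. Time passes only in rows, so rows that repeat a pose let the fingers close. It gives the time, the measured TCP pose, the force and the opening at its end, in the units of the state.
- manip.state(): the state, without advancing time (a new reading comes with each control period).
- manip.grab_frame(name): name is "scene" or "top" or "wrist"; returns the picture (384x512x3 uint8, blue, green, red); there is no depth.
- manip.get_calibration(name): a dict with "fx", "fy", "cx", "cy" (pixels), "T" (4x4, takes a point from camera to world coordinates). Camera axes: x right, y down, z forward; pixel columns grow to the right and rows downward; lengths in m; the calibration is good to about 2 mm. A picture is of the moment at which its call begins: read the wrist's pose just before it. get_calibration takes no time and is no camera call; for the wrist camera it gives the pose at the moment of the call.
- manip.job_done(): hands the job in, once; it reports no verdict.
Trained networks look in the newest picture that a camera, given by its name, has taken for a name from the list of things; names that differ only in an ending like _2 or _b are one class to them, and where a whole thing is asked for, a point or a joint stands for the part that bears it (a point fixed in the world has none). Each returns a list of dicts, best first, with "p" (0 to 1); they miss things now and then, are a little off and sometimes report something else, mostly with a low value. They report only what shows in the picture. A call takes as long as a camera call.
- manip.boxes_of(query, camera): "xyz" ([x, y, z] in m, in the coordinates of the camera as it stood for that picture, good to about 4 mm: the middle of the surface that is visible of it).
- manip.tip_of(query, camera): "xyz" ([x, y, z] in m, in the coordinates of the camera as it stood for that picture, good to about 4 mm: a listed point, or the origin of a listed thing).
The state is a dict: "time": time; "joint_pos": joint angles; "joint_vel": joint speeds; "joint_efforts": joint torques, N m; "tool_pos": TCP position; "tool_rot": TCP orientation; "contact_force": force on the tool from outside, world axes, zero at the start; "ft_torque": the same for the moment, N m; "gripper_width": opening from 0.0 (shut) to 1.0 (fully open).
Only numpy, scipy, OpenCV 4.12 (cv2) and the standard library are available. Lean on these libraries where they do the work, as an engineer would, in place of code of your own. Each camera call takes 0.05 s, during which the arm holds its last target. There are 200 camera calls.

## Working session

There is one attempt and no reset: what is moved stays moved. The work goes in short steps, Python scripts to look and compute and a tool call to move; the robot and the scene stay as the last step left them, time stands still between calls to the robot, and variables do not carry over. Pictures are saved under pics/ and viewed, about 8 in all and at most 12, crops included, and the job is handed in when it is done.

Besides the shell and the picture viewer there is one more tool, called after "Emit:" as name(argument=value, ...) on one line, values as JSON. play_rows: Moves the arm, as the interface text tells. Its arguments: {"type":"object","properties":{"increments":{"type":"array"}},"required":["increments"]}

```bash
mkdir -p pics; ls; cat > h.py <<'E'
import numpy as np,cv2
from plant import manip
def look(cam,fn=None):
    im=manip.grab_frame(cam)
    if fn: cv2.imwrite('pics/'+fn,im)
    return im
def find(q,cam,f='tip_of'):
    T=np.array(manip.get_calibration(cam)['T'])
    return [(np.round((T@np.r_[d['xyz'],1])[:3],4).tolist(),round(d['p'],2)) for d in getattr(manip,f)(q,cam)[:2]]
E
python3 - <<'E'
from h import *
a=look('scene');b=look('top')
cv2.imwrite('pics/a.png',np.vstack([a,b])[:, :] if 0 else cv2.resize(np.hstack([a,b]),(800,300)))
cv2.imwrite('pics/top.png',b);cv2.imwrite('pics/scene.png',a)
for q in ['chamber','lever_axis','lever_pad','clamp_near_post','clamp_far_post','clamp_near_peg','clamp_far_peg','lid','vial','objective','spare_ring','tweezers','dish','driver','mirror_mount']:
    print(q,'S',find(q,'scene'),'T',find(q,'top'))
s=manip.state();print(s)
E
```

```text
pics
chamber S [([0.5415, 0.054, 0.0019], 0.87), ([0.7057, -0.1585, 0.0015], 0.35)] T [([0.5397, 0.0528, 0.0006], 0.93)]
lever_axis S [([0.5383, 0.048, 0.1107], 0.7)] T [([0.5329, 0.0533, 0.1088], 0.63)]
lever_pad S [([0.5664, -0.1393, 0.1913], 0.72), ([0.5398, 0.0495, 0.0037], 0.64)] T [([0.5667, -0.1351, 0.1867], 0.74)]
clamp_near_post S [([0.4638, 0.1394, 0.1145], 0.63), ([0.5804, 0.1533, 0.1154], 0.27)] T [([0.5378, 0.0521, 0.1088], 0.62), ([0.4614, 0.1353, 0.1135], 0.6)]
clamp_far_post S [([0.5807, 0.1553, 0.1143], 0.81), ([0.4891, 0.3815, 0.1083], 0.35)] T [([0.5829, 0.1557, 0.1192], 0.95)]
clamp_near_peg S [([0.4528, 0.1724, 0.1625], 0.47), ([0.4892, 0.3812, 0.1074], 0.2)] T [([0.4519, 0.1773, 0.1538], 0.58)]
clamp_far_peg S [([0.5878, 0.1986, 0.1581], 0.69)] T [([0.5819, 0.1544, 0.1157], 0.6), ([0.5878, 0.1994, 0.152], 0.53)]
lid S [([0.4865, 0.3839, 0.109], 0.61)] T [([0.4902, 0.3896, 0.1077], 0.57)]
vial S [([0.4512, -0.0087, -0.0046], 0.43)] T [([0.445, -0.0026, -0.0038], 0.42)]
objective S [([0.6453, -0.01, 0.0029], 0.68), ([0.4536, 0.1757, 0.1589], 0.6)] T [([0.6471, -0.
[... 604 characters left out ...]
t_pos': array([ 1.08298607e+00,  5.27031702e-02,  1.61290345e+00, -6.90973584e-06,
        1.47602551e+00, -1.19006977e-01]), 'joint_vel': array([-8.22122387e-05, -7.62887785e-04, -1.34712096e-04,  4.00587800e-04,
       -3.38651510e-04,  1.81687943e-03]), 'joint_efforts': array([-5.89467054e-04, -3.93692386e+01, -3.70437670e+01, -1.71999504e-04,
        7.66079320e-04,  3.89211820e-06]), 'tool_pos': array([0.22530676, 0.58295458, 0.40469955]), 'tool_rot': array([-2.61430637e-06,  1.83358027e-01,  9.83046201e-01, -1.98619539e-05]), 'contact_force': array([-0.762418  , -0.3008681 , -0.61835711]), 'ft_torque': array([-0.03993488,  0.00275908,  0.00038364]), 'gripper_width': 0.9988422866380776}
```

View pics/top.png

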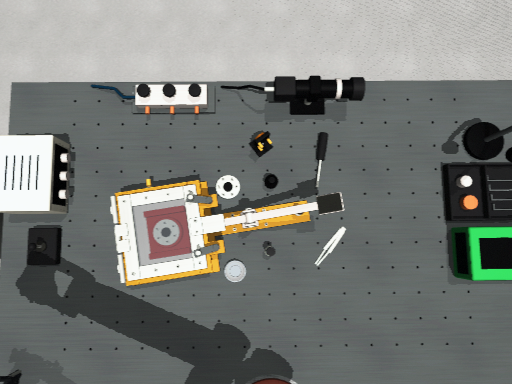

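View pics/scene.png

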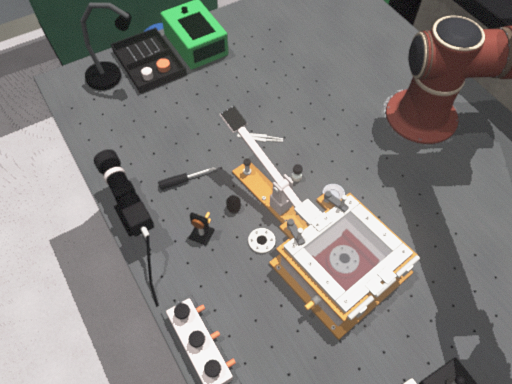

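The pictures show the chamber tilted by about 9°. The near clamp is at top-view pixel (205,250) and the far clamp at (200,198), both noses over the lid. The pad is at (330,203), and the bench around the lever is clear. The network positions agree with this.

```bash
cat >> h.py <<'E'
from scipy.spatial.transform import Rotation as R
O=np.array([.539,.053]); ey=np.array([-.152,.988]); ey/=np.linalg.norm(ey); ex=np.array([ey[1],-ey[0]])
NP=np.array([.4626,.1372]); FP=np.array([.582,.1555])
def cf(w): d=np.array(w)[:2]-O; return np.round([d@ex*1e3,d@ey*1e3],1)
def go(tips,yaw=True):
    """tips: world tip points; prints tool-frame offsets (mm) from the present pose"""
    s=manip.state(); q=s['tool_rot']; r=R.from_quat([q[1],q[2],q[3],q[0]])
    for t in tips:
        print('off',np.round(r.inv().apply(np.array(t)+[0,0,.173]-s['tool_pos'])*1e3).tolist())
    tx=r.apply([1,0,0]); a=np.arctan2(tx[1],tx[0]); w=np.arctan2(-ex[1],-ex[0])
    print('twist',round(-((w-a+np.pi)%(2*np.pi)-np.pi),3), 't',round(s['time'],2),'tip',np.round(s['tool_pos']-[0,0,.173],4),'cf',cf(s['tool_pos']),'F',np.round(s['contact_force'],1),'tilt',np.round(r.apply([0,0,1]),3))
def arc(side,th,back):
    """tip centre that trails the peg by back (m) at clamp angle th"""
    sg=-1 if side=='n' else 1; P=NP if side=='n' else FP
    rad=sg*np.sin(th)*ex+np.cos(th)*ey; tan=sg*np.cos(th)*ex-np.sin(th)*ey
    return P+.042*rad-back*tan
E
python3 - <<'E'
from h import *
for w in [(.4524,.175),(.588,.199),NP,FP,(.5665,-.137)]: print(cf(w))
p=arc('n',.0,.032); go([[*p,.232],[*p,.136]])
E
```

```text
[-67.  133.7]
[ 70.6 136.9]
[-62.7  94.8]
[58.1 94.8]
[  -1.7 -192. ]
off [-389.0, -278.0, -0.0]
off [-389.0, -278.0, 96.0]
twist -0.521 t 1.6 tip [0.2253 0.583  0.2317] cf [-229.5  571.5] F [-0.8 -0.3 -0.6] tilt [-0. -0. -1.]
```

Emit:
play_rows(increments=[{"offset": [-32,-23,0],"twist": -0.1,"grip": 0},{"offset": [-65,-46,0],"twist": -0.2,"grip": 0},{"offset": [-97,-69,0],"twist": -0.3,"grip": 0},{"offset": [-130,-93,0],"twist": -0.42,"grip": 0},{"offset": [-162,-116,0],"twist": -0.52,"grip": 0}])

```text
time: 2.02
tool_pos: [0.335, 0.415, 0.4048]
tool_rot: [0.0, -0.079, 0.997, 0.0]
contact_force: [0.7, 0.1, -0.7]
gripper_width: 0.3
```

```bash
python3 - <<'E'
from h import *
p=arc('n',.0,.032); go([[*p,.232],[*p,.136]])
E
```

```text
off [-115.0, -253.0, -0.0]
off [-115.0, -253.0, 96.0]
twist 0.005 t 2.02 tip [0.335  0.415  0.2318] cf [-146.6  388.8] F [ 0.7  0.1 -0.7] tilt [ 0.  0. -1.]
```

Emit:
play_rows(increments=[{"offset": [-15,-34,0],"twist": 0,"grip": 0},{"offset": [-31,-68,0],"twist": 0,"grip": 0},{"offset": [-47,-103,0],"twist": 0,"grip": 0},{"offset": [-62,-137,0],"twist": 0,"grip": 0},{"offset": [-78,-172,0],"twist": 0,"grip": 0}])

```text
time: 2.43
tool_pos: [0.4381, 0.2564, 0.405]
tool_rot: [0.0, -0.076, 0.997, 0.0]
contact_force: [1.2, 1.1, 0.1]
gripper_width: -0.0
```

Emit:
play_rows(increments=[{"offset": [-18,-40,0],"twist": 0,"grip": 0},{"offset": [-37,-81,0],"twist": 0,"grip": 0},{"offset": [-37,-81,32],"twist": 0,"grip": 0},{"offset": [-37,-81,65],"twist": 0,"grip": 0},{"offset": [-37,-81,65],"twist": 0,"grip": 0}])

```text
time: 2.85
tool_pos: [0.4847, 0.182, 0.3328]
tool_rot: [-0.006, -0.074, 0.997, -0.001]
contact_force: [-1.8, -1.1, -1.6]
gripper_width: 0.001
```

```bash
python3 - <<'E'
from h import *
p=arc('n',.0,.032); go([[*p,.136]])
look('wrist','w1.png')
im=look('top'); cv2.imwrite('pics/t1.png',cv2.resize(im[150:300,90:290],(800,600),interpolation=2))
for q in ['clamp_near_peg','clamp_far_peg']: print(find(q,'top'),find(q,'wrist'))
E
```

```text
off [-4.0, 1.0, 24.0]
twist -0.004 t 2.85 tip [0.4847 0.182  0.1598] cf [-34.  135.8] F [-1.8 -1.1 -1.6] tilt [-0.012 -0.003 -1.   ]
[] [([0.4557, 0.1754, 0.163], 0.81)]
[([0.5865, 0.1977, 0.152], 0.46)] [([0.4042, 0.0977, 0.0092], 0.21)]
```

View pics/w1.png

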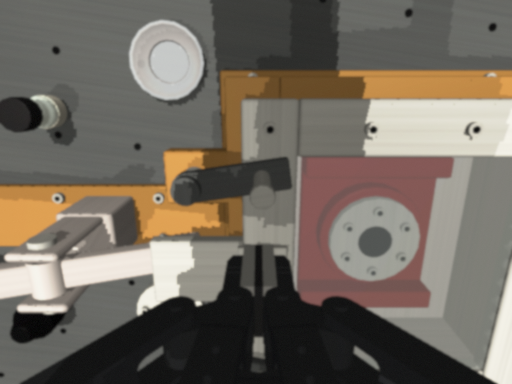

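The peg is at wrist pixel (263,190), level with the shut fingers at (258,265), and there is room to go down.

Emit:
play_rows(increments=[{"offset": [0,0,8],"twist": 0,"grip": 0},{"offset": [0,0,16],"twist": 0,"grip": 0},{"offset": [0,0,23],"twist": 0,"grip": 0},{"offset": [0,0,23],"twist": 0,"grip": 0}])

```text
time: 3.48
tool_pos: [0.4856, 0.1836, 0.3143]
tool_rot: [-0.002, -0.076, 0.997, -0.0]
contact_force: [-0.2, -0.4, 0.4]
gripper_width: -0.004
```

```bash
python3 - <<'E'
from h import *
go([[*arc('n',t,.016),.136] for t in (.1,.3,.5,.7,.9,1.1,1.3,1.5)])
E
```

```text
off [18.0, 1.0, 5.0]
off [27.0, 3.0, 5.0]
off [36.0, 2.0, 5.0]
off [45.0, 0.0, 5.0]
off [53.0, -4.0, 5.0]
off [60.0, -9.0, 6.0]
off [66.0, -16.0, 6.0]
off [70.0, -23.0, 6.0]
twist -0.001 t 3.48 tip [0.4856 0.1836 0.1413] cf [-33.  137.2] F [-0.2 -0.4  0.4] tilt [-0.004 -0.001 -1.   ]
```

Emit:
play_rows(increments=[{"offset": [9,0,3],"twist": 0,"grip": 0},{"offset": [18,1,3],"twist": 0,"grip": 0},{"offset": [24,2,3],"twist": 0,"grip": 0},{"offset": [30,3,3],"twist": 0,"grip": 0},{"offset": [36,2,3],"twist": 0,"grip": 0}])

```text
time: 3.9
tool_pos: [0.4501, 0.1801, 0.3144]
tool_rot: [0.001, -0.076, 0.997, -0.0]
contact_force: [2.9, -0.7, -0.4]
gripper_width: 0.0
```

Emit:
play_rows(increments=[{"offset": [5,-1,0],"twist": 0,"grip": 0},{"offset": [9,-2,0],"twist": 0,"grip": 0},{"offset": [13,-4,0],"twist": 0,"grip": 0},{"offset": [17,-6,0],"twist": 0,"grip": 0},{"offset": [17,-6,0],"twist": 0,"grip": 0}])

```text
time: 4.32
tool_pos: [0.4349, 0.1709, 0.3143]
tool_rot: [0.002, -0.076, 0.997, -0.001]
contact_force: [6.7, -2.4, -1.8]
gripper_width: 0.003
```

```bash
python3 - <<'E'
from h import *
look('wrist','w2.png')
print(find('clamp_near_peg','wrist'))
go([[*arc('n',t,.016),.136] for t in (.9,1.1,1.3,1.5)])
E
```

```text
[([0.4239, 0.1506, 0.1587], 0.85), ([0.4504, -0.0044, 0.0047], 0.62)]
off [1.0, 1.0, 5.0]
off [8.0, -4.0, 5.0]
off [14.0, -11.0, 5.0]
off [19.0, -19.0, 5.0]
twist -0.002 t 4.42 tip [0.4351 0.171  0.1413] cf [-84.8 132.4] F [ 5.5 -2.6 -0.5] tilt [ 0.004 -0.002 -1.   ]
```

View pics/w2.png

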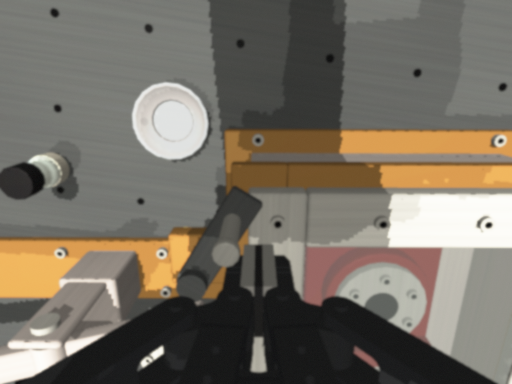

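The near clamp stands at about 1.1 rad, with the peg at (228,235) beside the finger corner at (250,250). I'll go round behind the peg, then push towards −y.

Emit:
play_rows(increments=[{"offset": [7,2,0],"twist": 0,"grip": 0},{"offset": [15,2,0],"twist": 0,"grip": 0},{"offset": [18,-6,0],"twist": 0,"grip": 0},{"offset": [18,-14,0],"twist": 0,"grip": 0},{"offset": [18,-20,0],"twist": 0,"grip": 0}])

```text
time: 4.83
tool_pos: [0.4192, 0.1484, 0.3131]
tool_rot: [-0.001, -0.076, 0.997, 0.0]
contact_force: [-2.7, 1.7, -0.2]
gripper_width: -0.002
```

Emit:
play_rows(increments=[{"offset": [0,-2,0],"twist": 0,"grip": 0},{"offset": [0,-2,0],"twist": 0,"grip": 0}])

```text
time: 5.0
tool_pos: [0.4203, 0.1463, 0.3135]
tool_rot: [0.0, -0.075, 0.997, -0.0]
contact_force: [-0.5, 0.2, 0.7]
gripper_width: -0.004
```

```bash
python3 - <<'E'
from h import *
look('wrist','w3.png')
r=find('clamp_near_peg','wrist');print(r,[cf(x[0])-cf(NP) for x in r])
go([])
E
```

```text
[([0.426, 0.1219, 0.1602], 0.67)] [array([-38.5,  -9.5])]
twist -0.002 t 5.1 tip [0.4205 0.1468 0.1408] cf [-102.9  110.7] F [-0.2  0.5  0.5] tilt [ 0.001 -0.001 -1.   ]
```

View pics/w3.png

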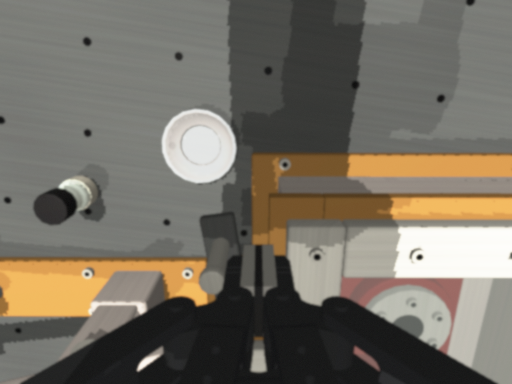

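The near clamp is fully swung out at about 1.8 rad: its nose at (220,235) lies beside the lid. Next is the far one.

Emit:
play_rows(increments=[{"offset": [0,15,-15],"twist": 0,"grip": 0},{"offset": [0,26,-35],"twist": 0,"grip": 0},{"offset": [-35,26,-35],"twist": 0,"grip": 0},{"offset": [-72,26,-35],"twist": 0,"grip": 0},{"offset": [-108,26,-35],"twist": 0,"grip": 0}])

```text
time: 5.52
tool_pos: [0.5245, 0.1898, 0.35]
tool_rot: [0.002, -0.076, 0.997, -0.0]
contact_force: [-0.5, -0.7, 0.7]
gripper_width: 0.003
```

Emit:
play_rows(increments=[{"offset": [-18,0,0],"twist": 0,"grip": 0},{"offset": [-33,0,0],"twist": 0,"grip": 0},{"offset": [-33,0,12],"twist": 0,"grip": 0},{"offset": [-33,0,24],"twist": 0,"grip": 0},{"offset": [-33,0,35],"twist": 0,"grip": 0}])

```text
time: 5.93
tool_pos: [0.5548, 0.194, 0.3116]
tool_rot: [-0.001, -0.076, 0.997, -0.0]
contact_force: [0.1, 0.5, -0.7]
gripper_width: 0.002
```

```bash
python3 - <<'E'
from h import *
look('top'); look('wrist')
for c in ('top','wrist'):
  r=find('clamp_far_peg',c);print(r,[cf(x[0]) for x in r])
go([[*arc('f',t,.016),.138] for t in (.1,.3,.5,.7,.9,1.1)])
E
```

```text
[] []
[([0.5873, 0.1992, 0.1607], 0.88)] [array([ 70. , 137.2])]
off [-9.0, 1.0, 2.0]
off [-18.0, 3.0, 2.0]
off [-27.0, 2.0, 2.0]
off [-36.0, 0.0, 2.0]
off [-44.0, -4.0, 1.0]
off [-51.0, -9.0, 1.0]
twist -0.001 t 6.13 tip [0.5546 0.194  0.1396] cf [ 36.9 137. ] F [-0.6 -0.1  0.4] tilt [-0.002 -0.001 -1.   ]
```

Emit:
play_rows(increments=[{"offset": [-9,1,0],"twist": 0,"grip": 0},{"offset": [-18,2,0],"twist": 0,"grip": 0},{"offset": [-27,2,0],"twist": 0,"grip": 0},{"offset": [-36,0,0],"twist": 0,"grip": 0},{"offset": [-44,-4,0],"twist": 0,"grip": 0}])

```text
time: 6.55
tool_pos: [0.6003, 0.1965, 0.3137]
tool_rot: [-0.002, -0.076, 0.997, -0.001]
contact_force: [-11.0, -7.1, 4.9]
gripper_width: 0.0
```

Emit:
play_rows(increments=[{"offset": [-7,1,0],"twist": 0,"grip": 0},{"offset": [-15,1,0],"twist": 0,"grip": 0},{"offset": [-18,-6,0],"twist": 0,"grip": 0},{"offset": [-18,-14,0],"twist": 0,"grip": 0},{"offset": [-18,-20,0],"twist": 0,"grip": 0}])

```text
time: 6.97
tool_pos: [0.6214, 0.1793, 0.3143]
tool_rot: [0.001, -0.076, 0.997, 0.0]
contact_force: [1.6, 2.9, 0.9]
gripper_width: -0.001
```

```bash
python3 - <<'E'
from h import *
a=look('top');b=look('wrist')
cv2.imwrite('pics/f1.png',np.hstack([cv2.resize(a[150:280,100:230],(384,384)),cv2.resize(b,(416,312)) if 0 else cv2.resize(b[:,50:450],(400,384))]))
r=find('clamp_far_peg','wrist');print(r,[cf(x[0])-cf(FP) for x in r])
go([])
E
```

```text
[([0.6193, 0.1547, 0.1554], 0.61)] [array([36.7, -6.5])]
twist -0.002 t 7.12 tip [0.6205 0.1788 0.1409] cf [ 99.7 112. ] F [ 0.5  0.2 -0.3] tilt [-0.    -0.001 -1.   ]
```

View pics/f1.png

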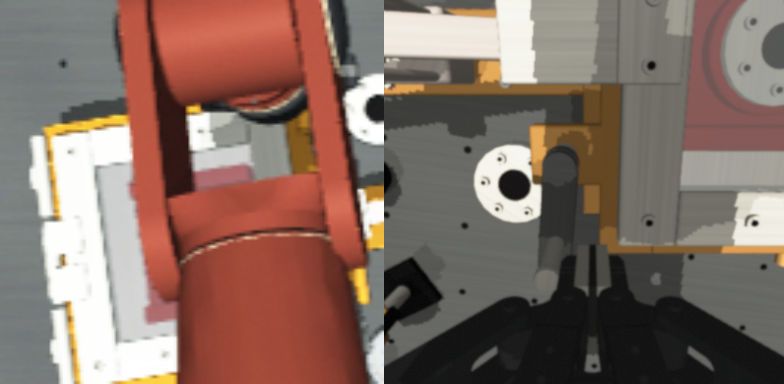

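Both clamps are open; the far nose stands perpendicular beside the lid at about 1.7 rad. Now lift off and go over the pad.

Emit:
play_rows(increments=[{"offset": [0,10,-25],"twist": 0,"grip": 0},{"offset": [0,10,-60],"twist": 0,"grip": 0},{"offset": [0,10,-95],"twist": 0,"grip": 0},{"offset": [12,-26,-95],"twist": 0,"grip": 0},{"offset": [24,-62,-95],"twist": 0,"grip": 0}])

```text
time: 7.53
tool_pos: [0.6061, 0.1153, 0.4129]
tool_rot: [0.003, -0.077, 0.997, -0.0]
contact_force: [0.3, -0.1, -0.8]
gripper_width: -0.004
```

Emit:
play_rows(increments=[{"offset": [12,-36,0],"twist": 0,"grip": 0},{"offset": [24,-72,0],"twist": 0,"grip": 0},{"offset": [36,-108,0],"twist": 0,"grip": 0},{"offset": [48,-144,0],"twist": 0,"grip": 0},{"offset": [60,-180,0],"twist": 0,"grip": 0}])

```text
time: 7.95
tool_pos: [0.5728, -0.0738, 0.4087]
tool_rot: [-0.0, -0.076, 0.997, -0.0]
contact_force: [0.0, -0.8, -0.8]
gripper_width: -0.002
```

```bash
python3 - <<'E'
from h import *
look('wrist');look('scene')
for c in ('wrist','scene'):
  r=find('lever_pad',c);print(r,[cf(x[0]) for x in r])
for c in ('clamp_near','clamp_far'):
  r=find(c+'_peg','scene');print(r,[cf(x[0])-cf(NP if 'near' in c else FP) for x in r])
p=O-.0*ex-.197*ey
go([[*p,.205],[*p,.19],[*p,.055]])
E
```

```text
[([0.5672, -0.1349, 0.1903], 0.56)] [array([  -0.7, -190. ])]
[([0.5658, -0.1371, 0.1901], 0.92)] [array([  -2.4, -192. ])]
[([0.4242, 0.1239, 0.1612], 0.7)] [array([-40. ,  -7.3])]
[([0.6267, 0.1589, 0.1581], 0.57), ([0.4618, -0.1745, 0.0034], 0.28)] [array([44.7, -3.5]), array([-169. , -307.9])]
off [15.0, -69.0, 31.0]
off [15.0, -69.0, 46.0]
off [15.0, -69.0, 181.0]
twist -0.001 t 8.25 tip [ 0.5738 -0.0715  0.2356] cf [  15.5 -128.3] F [ 0.3 -0.2 -0.2] tilt [-0.  0. -1.]
```

Emit:
play_rows(increments=[{"offset": [8,-34,0],"twist": 0,"grip": 0},{"offset": [16,-68,0],"twist": 0,"grip": 0},{"offset": [16,-68,15],"twist": 0,"grip": 0},{"offset": [16,-68,30],"twist": 0,"grip": 0},{"offset": [16,-68,38],"twist": 0,"grip": 0}])

```text
time: 8.67
tool_pos: [0.5683, -0.1408, 0.3688]
tool_rot: [-0.001, -0.076, 0.997, 0.001]
contact_force: [-0.1, 0.1, -0.4]
gripper_width: 0.003
```

Emit:
play_rows(increments=[{"offset": [0,0,8],"twist": 0,"grip": 0},{"offset": [0,0,16],"twist": 0,"grip": 0},{"offset": [0,0,24],"twist": 0,"grip": 0},{"offset": [0,0,32],"twist": 0,"grip": 0},{"offset": [0,0,32],"twist": 0,"grip": 0}])

```text
time: 9.08
tool_pos: [0.5694, -0.1413, 0.3404]
tool_rot: [0.002, -0.076, 0.997, -0.002]
contact_force: [-0.1, -1.7, 7.0]
gripper_width: 0.001
```

```bash
python3 - <<'E'
from h import *
look('wrist')
go([[*(O-.2*ey),.060]])
E
```

```text
off [1.0, -3.0, 108.0]
twist 0.0 t 9.13 tip [ 0.5694 -0.1412  0.168 ] cf [   0.5 -196.6] F [-0.4 -0.6  7.5] tilt [ 0.004 -0.003 -1.   ]
```

The lever gives freely at 7 N, past the 0.06 rad where a clamp would block it. I'll press on.

Emit:
play_rows(increments=[{"offset": [0,-1,8],"twist": 0,"grip": 0},{"offset": [0,-2,16],"twist": 0,"grip": 0},{"offset": [0,-3,24],"twist": 0,"grip": 0},{"offset": [0,-4,32],"twist": 0,"grip": 0},{"offset": [0,-5,40],"twist": 0,"grip": 0}])

```text
time: 9.55
tool_pos: [0.5706, -0.1471, 0.3023]
tool_rot: [0.002, -0.077, 0.997, -0.003]
contact_force: [-1.8, -4.4, 9.2]
gripper_width: -0.002
```

Emit:
play_rows(increments=[{"offset": [0,0,8],"twist": 0,"grip": 0},{"offset": [0,0,16],"twist": 0,"grip": 0},{"offset": [0,0,24],"twist": 0,"grip": 0},{"offset": [0,0,32],"twist": 0,"grip": 0},{"offset": [0,0,40],"twist": 0,"grip": 0}])

```text
time: 9.97
tool_pos: [0.5707, -0.1469, 0.262]
tool_rot: [0.002, -0.076, 0.997, -0.002]
contact_force: [-1.6, -1.6, 8.4]
gripper_width: -0.0
```

Emit:
play_rows(increments=[{"offset": [0,0,5],"twist": 0,"grip": 0},{"offset": [0,1,10],"twist": 0,"grip": 0},{"offset": [0,1,15],"twist": 0,"grip": 0},{"offset": [0,1,18],"twist": 0,"grip": 0},{"offset": [0,1,18],"twist": 0,"grip": 0}])

```text
time: 10.38
tool_pos: [0.5704, -0.1448, 0.2429]
tool_rot: [0.002, -0.076, 0.997, -0.001]
contact_force: [0.4, 1.1, 7.0]
gripper_width: 0.004
```

```bash
python3 - <<'E'
from h import *
a=look('scene'); cv2.imwrite('pics/s2.png',cv2.resize(a[90:330,160:430],(675,600)))
for q in ('lever_pad','clamp_near_peg','clamp_far_peg'):
  r=find(q,'scene');print(q,r,[cf(x[0]) for x in r])
go([])
E
```

```text
lever_pad [([0.5634, -0.1503, 0.0678], 0.96)] [array([  -6.8, -204.6])]
clamp_near_peg [([0.4236, 0.1249, 0.1603], 0.66)] [array([-103.1,   88.6])]
clamp_far_peg [([0.627, 0.1605, 0.1607], 0.49)] [array([103.3,  92.9])]
twist 0.001 t 10.58 tip [ 0.5704 -0.1448  0.0701] cf [   1.  -200.3] F [0.1 0.6 5.3] tilt [ 0.004 -0.001 -1.   ]
```

View pics/s2.png

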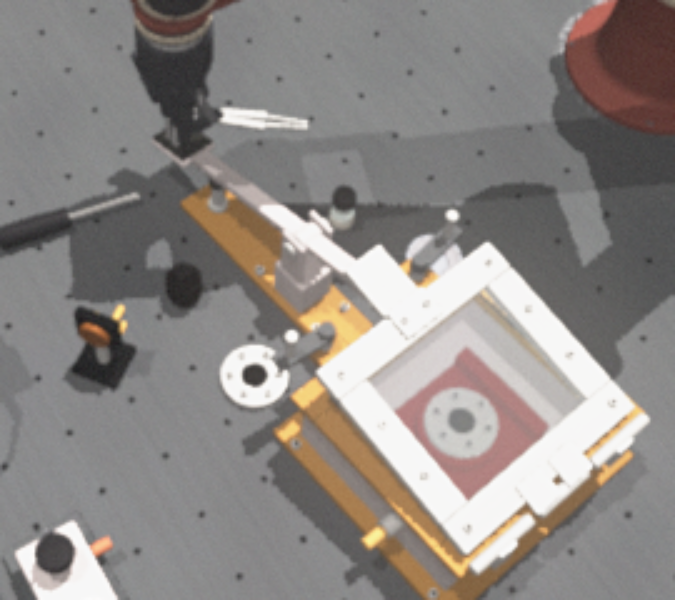

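The lid is visibly raised, both clamps are outside it, and the fingers are on the pad at (183,145). About 10 mm remain to the stop.

Emit:
play_rows(increments=[{"offset": [0,0,3],"twist": 0,"grip": 0},{"offset": [0,0,6],"twist": 0,"grip": 0},{"offset": [0,0,8],"twist": 0,"grip": 0},{"offset": [0,0,8],"twist": 0,"grip": 0}])

```text
time: 10.92
tool_pos: [0.5705, -0.1444, 0.2353]
tool_rot: [0.002, -0.077, 0.997, -0.0]
contact_force: [-0.1, 1.8, 7.3]
gripper_width: 0.004
```

Emit:
play_rows(increments=[{"offset": [0,0,2],"twist": 0,"grip": 0},{"offset": [0,0,2],"twist": 0,"grip": 0},{"offset": [0,0,2],"twist": 0,"grip": 0}])

```text
time: 11.17
tool_pos: [0.5706, -0.1445, 0.2335]
tool_rot: [0.002, -0.077, 0.997, -0.0]
contact_force: [0.4, 2.6, 6.8]
gripper_width: 0.0
```

Emit:
play_rows(increments=[{"offset": [0,0,2],"twist": 0,"grip": 0},{"offset": [0,0,2],"twist": 0,"grip": 0},{"offset": [0,0,2],"twist": 0,"grip": 0}])

```text
time: 11.42
tool_pos: [0.5709, -0.1446, 0.233]
tool_rot: [0.002, -0.077, 0.997, -0.0]
contact_force: [-4.3, 3.6, 15.1]
gripper_width: -0.004
```

Emit:
play_rows(increments=[{"offset": [0,0,2],"twist": 0,"grip": 0},{"offset": [0,0,2],"twist": 0,"grip": 0},{"offset": [0,0,2],"twist": 0,"grip": 0}])

```text
time: 11.67
tool_pos: [0.5712, -0.1446, 0.2327]
tool_rot: [0.002, -0.077, 0.997, -0.0]
contact_force: [-8.3, 4.9, 23.3]
gripper_width: -0.0
```

The lever is on the stop: the tool no longer moves and the force has risen to 23 N. I'll make a last check and hand in.

```bash
python3 - <<'E'
from h import *
look('scene')
for q in ('lever_pad','clamp_near_peg','clamp_far_peg','vial','objective','spare_ring','tweezers','dish','driver','mirror_mount'):
  print(q,find(q,'scene')[:1])
go([])
manip.job_done(); go([])
E
```

```text
lever_pad [([0.5684, -0.147, 0.0572], 0.91)]
clamp_near_peg [([0.4245, 0.1245, 0.1601], 0.49)]
clamp_far_peg [([0.6257, 0.1611, 0.1596], 0.61)]
vial [([0.4547, -0.0086, -0.0022], 0.66)]
objective [([0.6431, -0.0132, 0.004], 0.52)]
spare_ring []
tweezers [([0.4633, -0.1766, 0.0006], 0.69)]
dish [([0.3969, 0.0949, -0.0004], 0.45)]
driver [([0.7069, -0.156, 0.003], 0.54)]
mirror_mount [([0.7524, 0.0123, 0.0031], 0.82)]
twist 0.001 t 12.22 tip [ 0.5711 -0.1446  0.0597] cf [   1.7 -200.2] F [-8.9  5.2 23.9] tilt [ 0.004 -0.    -1.   ]
the job is handed in; nothing more can be done
the job is handed in; nothing more can be done
```

The sample chamber is open and I handed the job in at about 12.2 s, with the closed fingers still holding the lever down. I pushed both finger pegs round until the clamps stood about 1.65–1.8 rad open, then pressed the pad down to the rubber stop.

Last checks:
- **Lever:** the pad is about 57–60 mm above the bench, against about 60 mm when fully down. The arm stopped moving as the force rose, and the fingers hold it with about 24 N.
- **Lid:** the last picture I viewed showed it raised, with about 10 mm of pad travel still to go. I did not measure its angle.
- **Clamps:** both pegs are still outside the lid.
- **Bystanders:** six of the seven were found within about 5 mm of where they started. The network missed the spare ring in the final picture, but it stood in place in the picture taken just before the last press.

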